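# Check a chair-leg packing on the sprung-foot height gauge

## Task

Make up the packing for a chair leg and gauge it: lay the dark walnut disc (do not drop it) centred on the brown disc that already sits on the gauge's sliding plate, then slide the plate all the way in under the gauge (it has a red tab to push). Then lower the blue gauge head all the way down to its stop (it has a yellow pad to press), so that the sprung foot stands on the packing and shows its height, and leave it there. Leave the white disc, the spray can, the marker cup and the cork block where they are.

Things in the scene. Friction and masses are not known exactly. Their poses are not given: they have to be found in the camera images.
- gauge: Bench height gauge, fixed. Grey base plate 110 x 360 x 10 mm; origin on the bench, z up, y = the way the plate slides in (base from y = -150 to +210 mm). Steel rails 18 mm high at x = +-45, y -130 to +140. Steel column (28 mm cap) at x = 0, y = +180, top 178 mm high; a blue head 46 (x) x 44 (y) x 40 mm slides on it and overhangs to -y, its foot on the axis x = 0, y = +100 mm.
- sled (a joint): How far the aluminium sliding plate has been pushed in along the gauge's +y, m: 0 = fully out (as it starts), 0.130 = fully in at its stop, plate centre right under the foot. Slides with about 2 N of friction and stays where it is left.
- plate_centre (a point): Centre of the top face of the sliding plate, a 76 x 76 mm square 22 mm above the bench, with a dark circle of 58 mm diameter marking its middle. With the plate out it lies at y = -30 mm in the gauge's frame, 130 mm from the foot's axis.
- tab_top (a point): Middle of the top edge of the red upright tab at the plate's outer end: 46 mm wide (x), 10 mm thick (y), its top 52 mm above the bench, standing 30 mm above the plate; 100 mm behind the plate's centre (towards the gauge's -y). Push on its outer (-y) face.
- head (a joint): How far the blue gauge head has been lowered, m: 0 = top, 0.055 = all the way down on its stop; starts 0 to 15 mm down. Stiff slide: stays at any height; about 5 N of push moves it, about 8 N with the foot on a part.
- pad_top (a point): Centre of the top of the round yellow press pad (32 mm diameter) on top of the head, over the foot's axis; 169 mm above the bench with the head at the top, 114 mm with it all the way down.
- foot (a joint): Gauge reading: how far the sprung foot is pushed up into the head, m; 0 = hanging free, at most 0.025. With the head all the way down the hanging foot would be 10 mm above the plate, so it reads the height of the part minus 10 mm: 2 mm on the brown disc alone, 16 mm on brown plus walnut. A red flag shows it. Spring about 3 N.
- foot_tip (a point): Centre of the underside of the round steel foot, 18 mm diameter, 30 mm below the head's underside when it hangs free.
- walnut_disc: Loose dark walnut disc lying flat on the bench, 50 mm diameter, 14 mm thick; origin at the centre of its underside.
- base_disc: Loose mid-brown wooden disc lying in the middle of the sliding plate, 50 mm diameter, 12 mm thick (its top 34 mm above the bench); origin at the centre of its underside.
- white_disc: Bystander: loose white-painted wooden disc lying on the bench, 50 mm diameter, 8 mm thick; it may lie in either of the two disc places. Origin at the centre of its underside.
- spray_can: Bystander: upright spray can with red label, 60 mm diameter, 180 mm tall; origin at the centre of its underside.
- marker_cup: Bystander: white cup with markers, 72 mm diameter, 105 mm tall with the markers; origin at the centre of its underside.
- sanding_block: Bystander: cork sanding block 50 x 90 x 35 mm; origin at the centre of its underside.
There are look-alikes about, which are no part of the job. Leave any green look-alike of the walnut_disc alone.

How it is judged:
By the outcome, as a careful person would: the job done as asked, in the order asked, and still so for the second after the job is handed in, with the robot touching nothing.
It also fails if it takes over 59 s, if anything falls off the work surface, if the arm or the gripper's body presses on something with over 40 N, if the wrist force passes 120 N, or if a joint passes its speed limit or range.

## Robot

A 6-joint arm with a two-finger parallel gripper is mounted at the origin on the work surface. World frame = base frame: x ahead of the robot, y to its left, z up, the work surface at z = 0. Lengths are in m, angles in rad, forces in N, time in s.
With the tool pointing down it reaches from about 0.3 to 0.875 m from the base axis. Payload 6.4 kg.
Tool frame: the origin (TCP) lies on the mounting face of the last link; the fingertips stand 173 mm ahead of it and the grasp point (between the pads) lies 155 mm ahead of it; y points along the fingers, x is the direction in which the jaws open and shut, and the axes are right-handed (so a half turn about y gives the same grasp; the last joint's range is limited). The gripper opens to 85 mm and grips with 20 to 120 N. Pads are 22 mm wide; open, the fingers measure 114 mm over their backs; the gripper's body (76 mm by 85 mm) begins 54 mm behind the grasp point. The pads swing forward as they close: fully open they stand 13 mm farther back than shut.
Start: joints at [0.919, 0.181, 1.607, -0, 1.354, -0.206], TCP at [0.248, 0.519, 0.405] pointing down, gripper open.
Joint ranges: [-2.99, 2.99], [-0.89, 2.07], [0.3, 2.58], [-1.14, 4.28], [0, 2.63], [-3.12, 3.12]. Speed limits (rad/s): [2.57, 2.57, 3.01, 3.14, 3.14, 3.14].

## Interface

Orientations are given as a unit quaternion [w, x, y, z].
In Python, from bench import * gives the robot as it stands.
- The arm moves only by the tool move_arm, never from a script. Its argument "moves" is a list of rows, each a list of 3 entries, a list of its own where there are three numbers: the opening, from 0 (shut) to 1 (fully open), then the shift along the tool's x, y, z in m, then the turn, a rotation vector about the tool's x, y, z in rad. In form: [[gripper, [x, y, z], [ax, ay, az]], ...]. A call has 1 to 8 rows; each row shifts and turns the commanded pose from where the row before left it, along the tool's axes as they then stand; what a row does not reach is not made up. A row lasts 1/12 s, in which the tool goes at most 41.7 mm and 7.16 degrees, less where a joint would pass 70% of its speed; a pose out of reach is approached as far as the arm can. A call is refused whole if a number of a shift passes 0.0417 or a number of a turn 0.125, either way. A call with a gripper value outside its range is refused whole. The fingers move at their own pace and stop on an object; the grip force is fixed at half the most. Time passes only in rows, so rows that do not move let the fingers close. It gives the time, the measured TCP pose, the force and the opening at its end, in the units of the state.
- get_obs(): the state, without advancing time (a new reading comes with each control period).
- camera(name): name is "side" or "top" or "wrist"; returns a dict with "pixels" (400x640x3 uint8, red, green, blue), "z_map" (400x640 float32, m along the optical axis (not along the pixel's ray), 0 where there is no reading), "fov_y" (degrees; the focal length in pixels is half the picture's height over the tangent of half this angle, whatever the lens; pixels are square), "cx", "cy" (the principal point, pixels), "distortion" ([k1, k2, p1, p2, k3] as OpenCV has them; the pictures are not rectified), "cam_to_world" (4x4, takes a point from camera to world coordinates). Camera axes: x right, y down, z forward; pixel columns grow to the right and rows downward; lengths in m; the calibration is good to about 2 mm. A picture is of the moment at which its call begins.
- hand_in(): hands the job in, once; it reports no verdict.
The state is a dict: "time_s": time; "q": joint angles; "dq": joint speeds; "joint_efforts": joint torques, N m; "eef_pos": TCP position; "eef_rot": TCP orientation; "wrist_force": force on the tool from outside, world axes, zero at the start; "torque": the same for the moment, N m; "opening": opening from 0.0 (shut) to 1.0 (fully open).
Only numpy, scipy, OpenCV 4.12 (cv2) and the standard library are available. Lean on these libraries where they do the work, as an engineer would, in place of code of your own. Each camera call takes 0.05 s, during which the arm holds its last target. There are 200 camera calls.

## Working session

There is one attempt and no reset: what is moved stays moved. The work goes in short steps, Python scripts to look and compute and a tool call to move; the robot and the scene stay as the last step left them, time stands still between calls to the robot, and variables do not carry over. Pictures are saved under pics/ and viewed, about 8 in all and at most 12, crops included, and the job is handed in when it is done.

Besides the shell and the picture viewer there is one more tool, called after "Request:" by a JSON object that holds its "method" and its "body". move_arm: Moves the arm, as the interface text tells. Its arguments: {"type":"object","properties":{"moves":{"type":"array","items":{"type":"array"}}},"required":["moves"]}

```bash
mkdir -p pics
cat > h.py <<'E'
from bench import *
import numpy as np, cv2
def K(c):
    f=200/np.tan(np.radians(c["fov_y"])/2)
    return np.array([[f,0,c["cx"]],[0,f,c["cy"]],[0,0,1.]])
def ray(c,uv):
    p=cv2.undistortPoints(np.array(uv,float).reshape(-1,1,2),K(c),np.array(c["distortion"],float)).reshape(-1,2)
    d=np.c_[p,np.ones(len(p))]@c["cam_to_world"][:3,:3].T
    return c["cam_to_world"][:3,3],d
def onz(c,uv,z):
    o,d=ray(c,uv); return o+d*((z-o[2])/d[:,2])[:,None]
def proj(c,P):
    T=np.linalg.inv(c["cam_to_world"]); P=np.asarray(P,float).reshape(-1,3)
    return cv2.projectPoints(P@T[:3,:3].T+T[:3,3],np.zeros(3),np.zeros(3),K(c),np.array(c["distortion"],float))[0].reshape(-1,2)
def save(c,n): cv2.imwrite("pics/"+n,c["pixels"][...,::-1])
E
python3 - <<'E'
from h import *
import pickle
cs={n:camera(n) for n in("top","side")}
pickle.dump(cs,open("c0.pkl","wb"))
for n,c in cs.items(): save(c,n+"0.png"); print(n,c["cam_to_world"].round(3).tolist(),c["fov_y"])
o=get_obs();print(o)
E
```

```text
top [[-0.029, -0.988, 0.151, 0.39], [-1.0, 0.029, -0.0, 0.049], [-0.004, -0.151, -0.989, 1.329], [0.0, 0.0, 0.0, 1.0]] 46.971053615057585
side [[-0.966, -0.206, 0.155, 0.413], [-0.258, 0.756, -0.602, 0.561], [0.007, -0.621, -0.784, 0.786], [0.0, 0.0, 0.0, 1.0]] 56.97726716119651
{'time_s': 0.1, 'q': array([ 9.18694200e-01,  1.81481138e-01,  1.60789817e+00,  4.65346924e-05,
        1.35376650e+00, -2.06319668e-01]), 'dq': array([-0.00111181, -0.00171262, -0.00340099,  0.00173443, -0.00104187,
        0.0002173 ]), 'joint_efforts': array([-1.10852929e-03, -4.45880985e+01, -3.52240348e+01, -3.22979367e-04,
        4.18367505e-03,  3.95564268e-05]), 'eef_pos': array([0.24777304, 0.51863663, 0.40387068]), 'eef_rot': array([-0.59798162,  0.59833448,  0.3765827 , -0.37762322]), 'wrist_force': array([-0.4197018 , -0.1927053 , -0.69473977]), 'torque': array([-0.01237414,  0.00930983,  0.02462245]), 'opening': 0.9951804909188013}
```

View pics/top0.png

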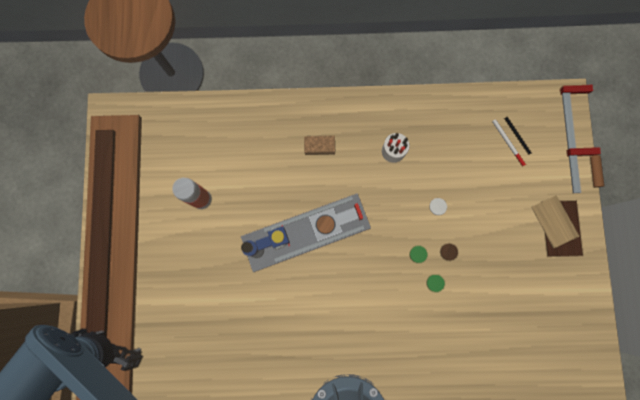

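View pics/side0.png

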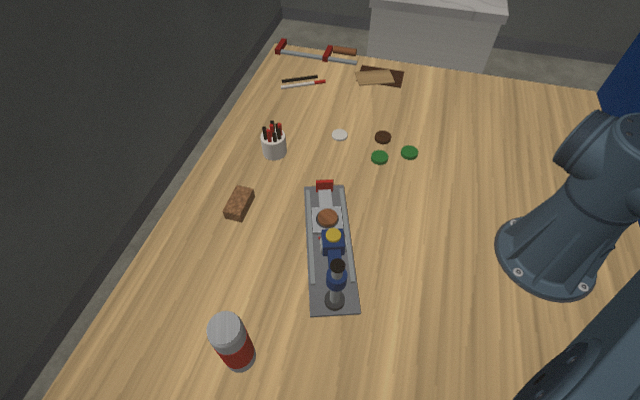

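Top view: candidates for the walnut disc are the dark disc (449,252), green discs (418,254) and (435,283), brown base disc (325,224), dark column cap (248,248), white disc (438,206) and dark sandpaper (565,228). I choose (449,252), seen again in the side view at (383,137). Next I measure it and check it in a crop.

```bash
cat > m.py <<'E'
from h import *
def comp(mask,near,r=30):
    n,l,s,ce=cv2.connectedComponentsWithStats(mask.astype(np.uint8))
    k=[i for i in range(1,n) if s[i,4]>15 and np.hypot(*(ce[i]-near))<r]
    i=max(k,key=lambda i:s[i,4]); return l==i,ce[i],s[i]
def hsv(c): return [a.astype(int) for a in cv2.split(cv2.cvtColor(c["pixels"],cv2.COLOR_RGB2HSV))]
def walnut(h,s,v): return (v<105)&((h<25)|(h>165))
def red(h,s,v): return (s>170)&((h<6)|(h>174))&(v>90)
def yel(h,s,v): return (s>150)&(h>20)&(h<34)&(v>120)
def brown(h,s,v): return (s>110)&(h<17)&(h>5)&(v<190)
def green(h,s,v): return (s>100)&(h>45)&(h<85)
def white(h,s,v): return (s<40)&(v>170)
E
python3 - <<'E'
from m import *
import pickle
cs=pickle.load(open("c0.pkl","rb"))
P={"walnut":(walnut,(449,252),(383,137),.014),"tab":(red,(360,212),(325,185),.05),"pad":(yel,(278,237),(333,235),.165),"base":(brown,(325,224),(327,217),.034),"g1":(green,(418,254),(379,158),.014),"g2":(green,(435,283),(409,153),.014),"white":(white,(438,206),(340,135),.008)}
for k,(f,a,b,z) in P.items():
    R=[]
    for n,p in(("top",a),("side",b)):
        c=cs[n];m,ce,s=comp(f(*hsv(c)),p,12)
        R.append(ray(c,[ce])); print(k,n,ce.round(1),s[2:],onz(c,[ce],z)[0].round(4))
    A=np.zeros((3,3));B=np.zeros(3)
    for o,d in R:
        d=d[0]/np.linalg.norm(d[0]);M=np.eye(3)-np.outer(d,d);A+=M;B+=M@o
    print("   tri",np.linalg.solve(A,B).round(4))
# gauge base by z_map? rails grey corners: side/top crops
c=cs["top"];i=c["pixels"][180:300,230:470,::-1]
a=cv2.resize(i,None,fx=3,fy=3,interpolation=2)
cv2.imwrite("pics/crop1.png",a)
E
```

```text
walnut top [448.7 251.7] [ 18  17 229] [ 0.4406 -0.3012  0.014 ]
walnut side [382.5 137.1] [ 16  13 177] [ 0.44  -0.295  0.014]
   tri [ 0.4406 -0.3032  0.0066]
tab top [358.2 211.1] [ 7 14 34] [ 0.5593 -0.0473  0.05  ]
tab side [323.6 183.9] [17 12 94] [ 0.5591 -0.0382  0.05  ]
   tri [ 0.5613 -0.0483  0.0376]
pad top [277.2 236.4] [11 10 89] [0.4856 0.1687 0.165 ]
pad side [332.9 234.6] [ 15  14 151] [0.4855 0.1772 0.165 ]
   tri [0.4867 0.1699 0.1532]
base top [325.  224.2] [ 17  16 215] [0.5268 0.0467 0.034 ]
base side [327.1 217.3] [ 19  18 270] [0.5267 0.051  0.034 ]
   tri [0.5276 0.0467 0.0277]
g1 top [418.1 253.8] [ 17  16 211] [ 0.4371 -0.2147  0.014 ]
g1 side [378.9 156.9] [ 17  15 184] [ 0.4371 -0.209   0.014 ]
   tri [ 0.4373 -0.2161  0.0069]
g2 top [435.2 282.8] [ 17  17 221] [ 0.3552 -0.2574  0.014 ]
g2 side [408.9 152.1] [ 17  14 186] [ 0.3548 -0.2516  0.014 ]
   tri [ 0.3546 -0.259   0.0069]
white top [438.  205.7] [ 17  17 213] [ 0.5737 -0.2814  0.008 ]
white side [339.  133.7] [ 15  10 120] [ 0.5728 -0.2812  0.008 ]
   tri [ 0.5733 -0.2815  0.0077]
```

View pics/crop1.png

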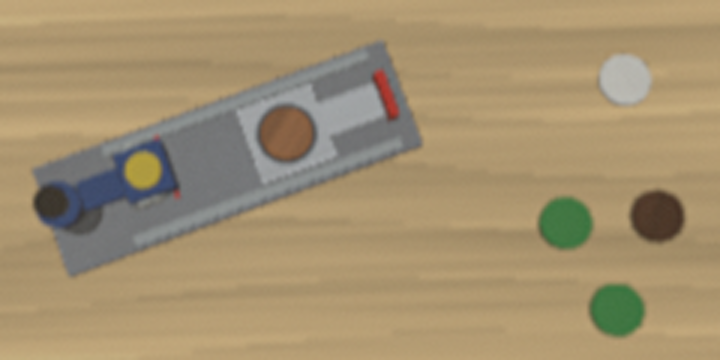

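The crop confirms the dark brown disc at crop (657,216), clear of both greens and the white. Turning the tool so that its x/z match the gauge's x/y, then travelling above the disc.

Request:
{"method": "move_arm", "body": {"moves": [[0.8,[0,0,0],[0,0.115,0]],[0.8,[0,0,0],[0,0.115,0]],[0.8,[0,0,0],[0,0.115,0]],[0.8,[0,0,0],[0,0.115,0]],[0.8,[0,0,0],[0,0.115,0]],[0.8,[0,0,0],[0,0.115,0]],[0.8,[0,0,0],[0,0.115,0]]]}}

```text
time_s: 0.68
eef_pos: [0.2478, 0.5187, 0.4041]
eef_rot: [-0.698, 0.699, 0.11, -0.111]
wrist_force: [-1.0, -0.5, -0.4]
opening: 0.802
```

Request:
{"method": "move_arm", "body": {"moves": [[0.8,[-0.0036,0,-0.04],[0,0,0]],[0.8,[-0.0036,0,-0.04],[0,0,0]],[0.8,[-0.0036,0,-0.04],[0,0,0]],[0.8,[-0.0036,0,-0.04],[0,0,0]],[0.8,[-0.0036,0,-0.04],[0,0,0]],[0.8,[-0.0036,0,-0.04],[0,0,0]],[0.8,[-0.0036,0,-0.04],[0,0,0]]]}}

```text
time_s: 1.27
eef_pos: [0.3117, 0.2435, 0.4044]
eef_rot: [-0.698, 0.698, 0.113, -0.113]
wrist_force: [1.9, -0.6, 0.0]
opening: 0.801
```

Request:
{"method": "move_arm", "body": {"moves": [[0.8,[-0.0036,0,-0.04],[0,0,0]],[0.8,[-0.0036,0,-0.04],[0,0,0]],[0.8,[-0.0036,0,-0.04],[0,0,0]],[0.8,[-0.0036,0,-0.04],[0,0,0]],[0.8,[-0.0036,0,-0.04],[0,0,0]],[0.8,[-0.0036,0,-0.04],[0,0,0]],[0.8,[-0.0036,0,-0.04],[0,0,0]]]}}

```text
time_s: 1.85
eef_pos: [0.3759, -0.0306, 0.4047]
eef_rot: [-0.698, 0.698, 0.113, -0.112]
wrist_force: [2.2, 0.1, 0.2]
opening: 0.799
```

Request:
{"method": "move_arm", "body": {"moves": [[0.7,[-0.0036,0,-0.04],[0,0,0]],[0.7,[-0.0036,0,-0.04],[0,0,0]],[0.7,[-0.0036,0,-0.04],[0,0,0]],[0.7,[-0.0036,0,-0.04],[0,0,0]],[0.7,[-0.0036,0,-0.04],[0,0,0]],[0.7,[-0.0036,0,-0.04],[0,0,0]],[0.7,[-0.0036,0,-0.04],[0,0,0]],[0.7,[0,0,0],[0,0,0]]]}}

```text
time_s: 2.52
eef_pos: [0.4407, -0.3083, 0.4036]
eef_rot: [-0.698, 0.699, 0.111, -0.111]
wrist_force: [-1.2, 0.1, 0.2]
opening: 0.698
```

Run:
```python
from m import *
from scipy.spatial.transform import Rotation as Ro
o=get_obs(); R=Ro.from_quat(np.r_[o["eef_rot"][1:],o["eef_rot"][0]]).as_matrix()
print(o["time_s"],o["eef_pos"],R.round(4).tolist(),o["opening"],o["wrist_force"])
c=camera("wrist");save(c,"w1.png");print(c["cam_to_world"].round(3).tolist(),c["fov_y"])
import pickle;pickle.dump(c,open("w1.pkl","wb"))
```

```text
2.5167 [ 0.44068233 -0.30830285  0.4036483 ] [[0.9506, -0.0004, -0.3103], [0.3103, -0.0019, 0.9506], [-0.001, -1.0, -0.0016]] 0.6981629299225695 [-1.17326197  0.07080293  0.15887684]
[[0.951, 0.293, 0.1, 0.414], [0.31, -0.898, -0.312, -0.228], [-0.001, 0.328, -0.945, 0.374], [0.0, 0.0, 0.0, 1.0]] 60.545675956900915
```

View pics/w1.png

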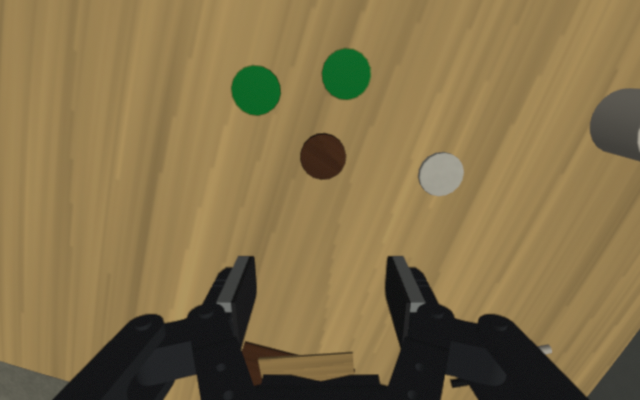

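Wrist view: walnut disc at (323,156), greens at (256,90) and (346,74), white at (441,174); both fingers in view. Measuring.

Run:
```python
from m import *
import pickle
c=pickle.load(open("w1.pkl","rb"))
m,ce,s=comp(walnut(*hsv(c)),(323,156),10)
ct=max(cv2.findContours(m.astype(np.uint8),0,1)[0],key=len).reshape(-1,2)
P=onz(c,ct,.014)[:,:2]; print(ce,onz(c,[ce],.014),cv2.minEnclosingCircle(P.astype(np.float32)),cv2.fitEllipse(P.astype(np.float32)*1000))
# finger tips from z_map, in tool frame
R=np.array([[0.9506,-.0004,-.3103],[.3103,-.0019,.9506],[-.001,-1,-.0016]]);t=np.array([.4407,-.3083,.4036])
v,u=np.mgrid[0:400,0:640];z=c["z_map"];k=(z>0)&(z<.25)
uv=np.c_[u[k],v[k]]
o,d=ray(c,uv);X=(o+d*z[k][:,None]-t)@R
print(len(X),"tip y max L/R",[(X[S][:,1].max().round(4),X[S][X[S][:,1].argmax()].round(3)) for S in(X[:,0]<0,X[:,0]>0)])
f=X[X[:,1]>.13]; print("inner x",f[f[:,0]<0][:,0].max(),f[f[:,0]>0][:,0].min())
# gauge axis: fit from top: grey base rectangle
c=pickle.load(open("c0.pkl","rb"))["top"];h,s,v=hsv(c)
m=(s<60);m[:185]=0;m[280:]=0;m[:,:235]=0;m[:,380:]=0
ct=max(cv2.findContours(m.astype(np.uint8),0,1)[0],key=cv2.contourArea).reshape(-1,2)
P=onz(c,ct,.01)[:,:2];r=cv2.minAreaRect(P.astype(np.float32));print("base rect",r)
```

```text
[322.47312463 155.87064383] [[ 0.43957999 -0.30184383  0.014     ]] ((0.44007813930511475, -0.3020382523536682), 0.02552121877670288) ((439.74273681640625, -302.3442687988281), (48.08399200439453, 49.99188995361328), 26.096399307250977)
32754 tip y max L/R [(np.float64(0.1678), array([-0.031,  0.168, -0.004])), (np.float64(0.1678), array([0.029, 0.168, 0.003]))]
inner x -0.030366753291554714 0.028324902068014184
base rect ((0.5075351595878601, 0.10756883770227432), (0.11019106209278107, 0.3678002953529358), 18.73758316040039)
```

Request:
{"method": "move_arm", "body": {"moves": [[0.8,[0.0013,0.035,0.0062],[0,0,0]],[0.8,[0,0.035,0],[0,0,0]],[0.8,[0,0.035,0],[0,0,0]],[0.8,[0,0.035,0],[0,0,0]],[0.8,[0,0.035,0],[0,0,0]],[0.8,[0,0.03,0],[0,0,0]],[0.8,[0,0,0],[0,0,0]],[0.8,[0,0,0],[0,0,0]]]}}

```text
time_s: 3.23
eef_pos: [0.439, -0.2946, 0.1985]
eef_rot: [0.699, -0.697, -0.112, 0.114]
wrist_force: [1.0, 0.4, 0.1]
opening: 0.803
```

Request:
{"method": "move_arm", "body": {"moves": [[0.8,[0,0.01,0],[0,0,0]],[0.8,[0,0.008,0],[0,0,0]],[0.8,[0,0.003,0],[0,0,0]],[0.8,[0,0,0],[0,0,0]],[0.8,[0,0,0],[0,0,0]]]}}

```text
time_s: 3.65
eef_pos: [0.4399, -0.2962, 0.1793]
eef_rot: [-0.698, 0.698, 0.113, -0.112]
wrist_force: [0.4, -0.0, 0.3]
opening: 0.801
```

Request:
{"method": "move_arm", "body": {"moves": [[0.8,[-0.0018,0,-0.0055],[0,0,0]],[0.8,[0,0,0],[0,0,0]],[0.8,[0,0,0],[0,0,0]],[0.8,[0,0,0],[0,0,0]]]}}

```text
time_s: 3.98
eef_pos: [0.4397, -0.3021, 0.1789]
eef_rot: [-0.698, 0.698, 0.113, -0.112]
wrist_force: [0.8, -0.4, 0.2]
opening: 0.8
```

Run:
```python
from m import *
for i in range(2):
    c=camera("wrist");o=get_obs();print(o["eef_pos"].round(4),o["wrist_force"].round(1))
save(c,"w2.png")
m,ce,s=comp(walnut(*hsv(c)),(320,230),120)
print(ce,s,onz(c,[ce],.014))
```

```text
[ 0.4397 -0.3019  0.1788] [-1. -1.  0.]
[ 0.4397 -0.3018  0.1787] [-1.3  1.4 -0.1]
[322.21676333 271.31229387] [ 269  219  108  104 8793] [[ 0.43883838 -0.29949658  0.014     ]]
```

View pics/w2.png

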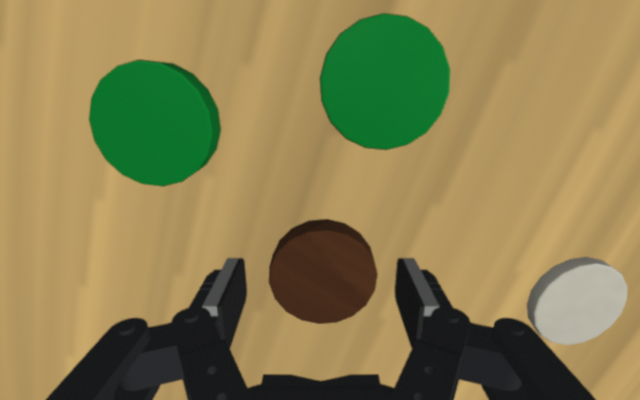

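Disc centred between the fingers (disc at (322,271), fingers at 243 and 397). Lower 5 mm and close.

Request:
{"method": "move_arm", "body": {"moves": [[0.8,[0,0.003,0],[0,0,0]],[0.8,[0,0.002,0],[0,0,0]],[0.4,[0,0,0],[0,0,0]],[0.4,[0,0,0],[0,0,0]],[0.4,[0,0,0],[0,0,0]],[0.4,[0,0,0],[0,0,0]],[0.4,[0,0,0],[0,0,0]],[0.4,[0,0,0],[0,0,0]]]}}

```text
time_s: 4.75
eef_pos: [0.4398, -0.3018, 0.1739]
eef_rot: [-0.698, 0.698, 0.113, -0.113]
wrist_force: [0.4, -0.2, 2.6]
opening: 0.558
```

Run:
```python
from m import *
o=get_obs();print(o["eef_pos"].round(4),o["wrist_force"].round(1),o["opening"])
```

```text
[ 0.4398 -0.3018  0.1739] [ 0.4 -0.2  2.6] 0.5576465869855871
```

Request:
{"method": "move_arm", "body": {"moves": [[0.4,[0,0.0,0],[0,0,0]],[0.4,[0,-0.01,0],[0,0,0]],[0.4,[0,-0.03,0],[0,0,0]],[0.4,[0,-0.04,0],[0,0,0]],[0.4,[0,-0.04,0],[0,0,0]],[0.4,[0,-0.04,0],[0,0,0]],[0.4,[0,-0.03,0],[0,0,0]],[0.4,[0,0,0],[0,0,0]]]}}

```text
time_s: 5.42
eef_pos: [0.4411, -0.3031, 0.3719]
eef_rot: [-0.694, 0.702, 0.115, -0.11]
wrist_force: [1.0, -1.4, 0.9]
opening: 0.555
```

Request:
{"method": "move_arm", "body": {"moves": [[0.4,[0.019,0,0.03],[0,0,0]],[0.4,[0.019,0,0.03],[0,0,0]],[0.4,[0.019,0,0.03],[0,0,0]],[0.4,[0.019,0,0.03],[0,0,0]],[0.4,[0.019,0,0.03],[0,0,0]],[0.4,[0.019,0,0.03],[0,0,0]],[0.4,[0.019,0,0.03],[0,0,0]],[0.4,[0.019,0,0.03],[0,0,0]]]}}

```text
time_s: 6.08
eef_pos: [0.5082, -0.0244, 0.3636]
eef_rot: [0.698, -0.698, -0.113, 0.113]
wrist_force: [0.6, -1.6, -0.9]
opening: 0.557
```

Request:
{"method": "move_arm", "body": {"moves": [[0.4,[0.019,0,0.03],[0,0,0]],[0.4,[0.019,0,0.03],[0,0,0]],[0.4,[0,0,0],[0,0,0]],[0.4,[0,0,0],[0,0,0]],[0.4,[0,0,0],[0,0,0]]]}}

```text
time_s: 6.5
eef_pos: [0.5254, 0.0428, 0.3634]
eef_rot: [-0.698, 0.698, 0.113, -0.113]
wrist_force: [0.7, -0.1, 0.2]
opening: 0.558
```

Run:
```python
from m import *
import pickle
c=camera("wrist");o=get_obs();save(c,"w3.png");pickle.dump((c,o),open("w3.pkl","wb"))
print(o["time_s"],o["eef_pos"].round(4),o["wrist_force"].round(1),o["opening"])
```

```text
6.55 [0.5254 0.0422 0.3635] [-0.4 -0.1 -0.5] 0.5538699695403234
```

View pics/w3.png

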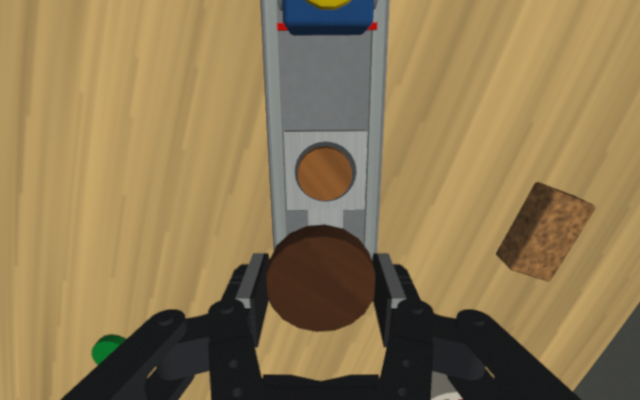

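Walnut disc held at (321,278); base disc at (325,173) in the plate's circle. Measuring both in the same picture.

Run:
```python
from m import *
import pickle
c,o=pickle.load(open("w3.pkl","rb"))
def fit(m,z):
    ct=max(cv2.findContours(m.astype(np.uint8),0,1)[0],key=cv2.contourArea)
    P=onz(c,cv2.convexHull(ct).reshape(-1,2),z)[:,:2].astype(np.float32);return cv2.minEnclosingCircle(P),P.mean(0)
m,ce,s=comp(brown(*hsv(c)),(325,173),12); print(ce,s,fit(m,.034),onz(c,[ce],.034))
H,S,V=hsv(c);m,ce,s=comp(walnut(H,S,V)&(S>60)&(V>45),(321,280),25); print(ce,s,fit(m,.2036),onz(c,[ce],.2036))
# bottom-image edge of the disc is its top-face near edge, width extremes
print(m[:, :].any(1).nonzero()[0][[0,-1]], onz(c,[[321,330]],.2036))
# rails: direction from red bar & plate back edge, use plate inner edge lines
g=cv2.cvtColor(c["pixels"],cv2.COLOR_RGB2GRAY)
base=((S<70)&(V>60)).astype(np.uint8);L=[];Rr=[]
for v in range(40,215,5):
    r=base[v,240:420].nonzero()[0]+240; L.append((r[0],v));Rr.append((r[-1],v))
for q in(L,Rr):
    vx,vy,x,y=cv2.fitLine(onz(c,q,.018)[:,:2].astype(np.float32),cv2.DIST_HUBER,0,.001,.01).ravel()
    print("edge dir",np.degrees(np.arctan2(vy,vx))%180-90,x,y)
```

```text
[324.32722513 173.10034904] [ 298  147   54   53 2292] (((0.5264407396316528, 0.04698471352458), 0.025072842836380005), array([0.5259374 , 0.04743895], dtype=float32)) [[0.52630223 0.04757081 0.034     ]]
[321.41013054 283.70378222] [ 254  227  133  155 8963] (((0.5303970575332642, 0.02362869493663311), 0.046863753348588943), array([0.5310892 , 0.03270159], dtype=float32)) [[0.52503381 0.04200772 0.2036    ]]
[227 381] [[0.53284036 0.01794607 0.2036    ]]
edge dir 18.63218 0.46335894 0.071237355
edge dir 18.69329 0.5635668 0.10451159
```

Request:
{"method": "move_arm", "body": {"moves": [[0.4,[0.0025,0.03,0.0044],[0,0,0]],[0.4,[0,0.035,0],[0,0,0]],[0.4,[0,0.035,0],[0,0,0]],[0.4,[0,0.025,0],[0,0,0]],[0.4,[0,0.015,0],[0,0,0]],[0.4,[0,0,0],[0,0,0]],[0.4,[0,0,0],[0,0,0]],[0.4,[0,0,0],[0,0,0]]]}}

```text
time_s: 7.22
eef_pos: [0.5274, 0.0467, 0.2249]
eef_rot: [-0.698, 0.698, 0.113, -0.112]
wrist_force: [0.4, -0.2, -0.4]
opening: 0.556
```

Run:
```python
from m import *
import pickle
c=camera("wrist");o=get_obs();save(c,"w4.png");pickle.dump((c,o),open("w4.pkl","wb"))
print(o["time_s"],o["eef_pos"].round(4),o["wrist_force"].round(1),o["opening"])
```

```text
7.2667 [0.5276 0.047  0.2254] [ 0.2 -0.5 -0.5] 0.5560626558630472
```

Request:
{"method": "move_arm", "body": {"moves": [[0.4,[-0.001,0.007,0.0003],[0,0,0]],[0.4,[0,0.005,0],[0,0,0]],[0.4,[0,0.002,0],[0,0,0]],[0.4,[0,0.001,0],[0,0,0]],[0.4,[0,0,0],[0,0,0]],[0.4,[0,0,0],[0,0,0]]]}}

```text
time_s: 7.77
eef_pos: [0.5257, 0.0477, 0.2087]
eef_rot: [-0.698, 0.698, 0.113, -0.113]
wrist_force: [0.0, -0.6, 0.4]
opening: 0.557
```

Request:
{"method": "move_arm", "body": {"moves": [[0.4,[0,0.001,0],[0,0,0]],[0.4,[0,0,0],[0,0,0]],[0.4,[0,0,0],[0,0,0]]]}}

```text
time_s: 8.02
eef_pos: [0.5258, 0.0477, 0.2079]
eef_rot: [-0.698, 0.698, 0.113, -0.112]
wrist_force: [-0.2, -0.4, 0.2]
opening: 0.554
```

Request:
{"method": "move_arm", "body": {"moves": [[0.4,[0,0.001,0],[0,0,0]],[0.4,[0,0,0],[0,0,0]],[0.4,[0,0,0],[0,0,0]]]}}

```text
time_s: 8.27
eef_pos: [0.5259, 0.0477, 0.2078]
eef_rot: [-0.698, 0.698, 0.113, -0.113]
wrist_force: [-2.6, 1.5, 10.0]
opening: 0.558
```

Request:
{"method": "move_arm", "body": {"moves": [[0.4,[0,-0.0006,0],[0,0,0]],[0.4,[0,0,0],[0,0,0]],[0.6,[0,0,0],[0,0,0]],[0.65,[0,0,0],[0,0,0]],[0.75,[0,0,0],[0,0,0]],[0.8,[0,0,0],[0,0,0]],[0.8,[0,0,0],[0,0,0]]]}}

```text
time_s: 8.85
eef_pos: [0.5256, 0.0477, 0.2071]
eef_rot: [0.698, -0.698, -0.113, 0.113]
wrist_force: [0.0, -0.0, 0.5]
opening: 0.796
```

Request:
{"method": "move_arm", "body": {"moves": [[0.8,[0,-0.01,0],[0,0,0]],[0.8,[0,-0.03,0],[0,0,0]],[0.8,[0,-0.035,0],[0,0,0]],[0.8,[0,-0.035,0],[0,0,0]],[0.8,[0,-0.035,0],[0,0,0]],[0.8,[0,0,0],[0,0,0]],[0.8,[0,0,0],[0,0,0]],[0.8,[0,0,0],[0,0,0]]]}}

```text
time_s: 9.52
eef_pos: [0.5253, 0.0477, 0.3524]
eef_rot: [-0.698, 0.698, 0.113, -0.113]
wrist_force: [0.0, -0.1, 0.3]
opening: 0.799
```

Run:
```python
from m import *
import pickle
c=camera("wrist");o=get_obs();save(c,"w5.png");pickle.dump((c,o),open("w5.pkl","wb"))
print(o["time_s"],o["eef_pos"].round(4),o["wrist_force"].round(1),o["opening"])
H,S,V=hsv(c);m,ce,s=comp(walnut(H,S,V)&(V>45)&(S>60),(322,175),40)
ct=max(cv2.findContours(m.astype(np.uint8),0,1)[0],key=cv2.contourArea)
print(ce,s,onz(c,[ce],.048),cv2.minEnclosingCircle(onz(c,ct.reshape(-1,2),.048)[:,:2].astype(np.float32)))
```

```text
9.5667 [0.525  0.0477 0.3514] [ 0.2 -0.7  0.1] 0.7974614361111481
[321.84020064 184.3790756 ] [ 293  153   58   62 2791] [[0.52532239 0.0489518  0.048     ]] ((0.5253193378448486, 0.04871799796819687), 0.026943689212203026)
```

View pics/w5.png

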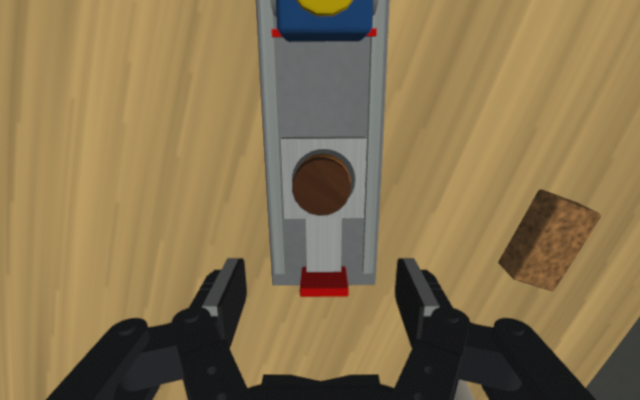

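Walnut sits centred on the brown disc (322,184), about 1.5 mm off; tab at (324,281). Now go behind the tab with fingers shut.

Request:
{"method": "move_arm", "body": {"moves": [[0,[0.0018,0,-0.034],[0,0,0]],[0,[0,0,-0.034],[0,0,0]],[0,[0,0,-0.034],[0,0,0]],[0,[0,0,-0.034],[0,0,0]],[0,[0,0,0],[0,0,0]],[0,[0,0,0],[0,0,0]],[0,[0,0,0],[0,0,0]],[0,[0,0,0],[0,0,0]]]}}

```text
time_s: 10.23
eef_pos: [0.5695, -0.0798, 0.3511]
eef_rot: [0.699, -0.697, -0.112, 0.114]
wrist_force: [0.7, -1.0, 0.7]
opening: -0.005
```

Request:
{"method": "move_arm", "body": {"moves": [[0,[0,0.035,0],[0,0,0]],[0,[0,0.035,0],[0,0,0]],[0,[0,0.035,0],[0,0,0]],[0,[0,0.028,0],[0,0,0]],[0,[0,0.01,0],[0,0,0]],[0,[0,0,0],[0,0,0]],[0,[0,0,0],[0,0,0]],[0,[0,0,0],[0,0,0]]]}}

```text
time_s: 10.9
eef_pos: [0.5712, -0.0808, 0.2115]
eef_rot: [-0.697, 0.699, 0.114, -0.112]
wrist_force: [0.5, 0.3, 0.6]
opening: -0.0
```

Run:
```python
from m import *
c=camera("wrist");o=get_obs();save(c,"w6.png")
p=o["eef_pos"];print(o["time_s"],p.round(4),o["wrist_force"].round(1),o["opening"])
g=np.array([-.320,.9475]);x=np.array([.9475,.32]);d=p[:2]-[.5264,.0471];print("gauge x,y",d@x,d@g-.03)
```

```text
10.95 [ 0.5713 -0.0809  0.2117] [-0.2 -0.9  0.4] -0.0002737048421348749
gauge x,y 0.0015703444502961075 -0.16568759667080585
```

View pics/w6.png

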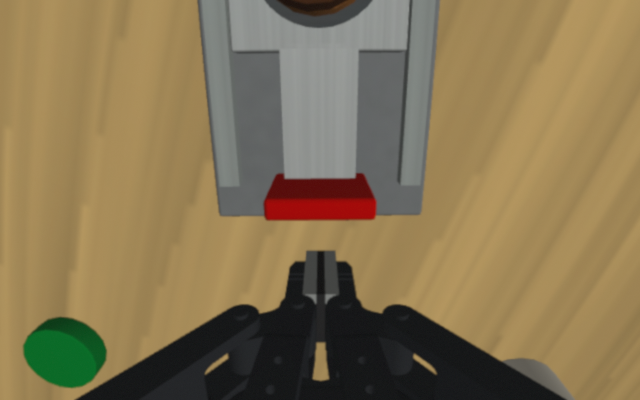

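Request:
{"method": "move_arm", "body": {"moves": [[0,[-0.0015,0.003,0.007],[0,0,0]],[0,[0,0,0.006],[0,0,0]],[0,[0,0,0.003],[0,0,0]],[0,[0,0,0.002],[0,0,0]],[0,[0,0,0.002],[0,0,0]],[0,[0,0,0.002],[0,0,0]],[0,[0,0,0.002],[0,0,0]],[0,[0,0,0.002],[0,0,0]]]}}

```text
time_s: 11.62
eef_pos: [0.5607, -0.0568, 0.2066]
eef_rot: [-0.698, 0.698, 0.113, -0.112]
wrist_force: [-1.0, -2.3, 1.1]
opening: 0.004
```

Request:
{"method": "move_arm", "body": {"moves": [[0,[0,0,0.003],[0,0,0]],[0,[0,0,0.004],[0,0,0]],[0,[0,0,0.005],[0,0,0]],[0,[0,0,0.006],[0,0,0]],[0,[0,0,0.007],[0,0,0]],[0,[0,0,0.008],[0,0,0]],[0,[0,0,0.008],[0,0,0]],[0,[0,0,0.008],[0,0,0]]]}}

```text
time_s: 12.28
eef_pos: [0.5447, -0.0092, 0.2063]
eef_rot: [0.698, -0.698, -0.113, 0.113]
wrist_force: [0.0, -2.9, 1.6]
opening: -0.002
```

Request:
{"method": "move_arm", "body": {"moves": [[0,[0,0,0.008],[0,0,0]],[0,[0,0,0.008],[0,0,0]],[0,[0,0,0.008],[0,0,0]],[0,[0,0,0.008],[0,0,0]],[0,[0,0,0.008],[0,0,0]],[0,[0,0,0.007],[0,0,0]],[0,[0,0,0.006],[0,0,0]],[0,[0,0,0.005],[0,0,0]]]}}

```text
time_s: 12.95
eef_pos: [0.5265, 0.0456, 0.2061]
eef_rot: [0.698, -0.698, -0.113, 0.113]
wrist_force: [-1.2, -1.8, 1.6]
opening: 0.002
```

Run:
```python
from m import *
o=get_obs()
p=o["eef_pos"];print(o["time_s"],p.round(4),o["wrist_force"].round(1),o["opening"])
g=np.array([-.320,.9475]);x=np.array([.9475,.32]);d=p[:2]-[.5264,.0471];print("gauge x,y",d@x,d@g-.03)
```

```text
12.95 [0.5265 0.0456 0.2061] [-1.2 -1.8  1.6] 0.001884155606689442
gauge x,y -0.0004124685201571912 -0.03139985723295639
```

Request:
{"method": "move_arm", "body": {"moves": [[0,[0,0,0.003],[0,0,0]],[0,[0,0,0.003],[0,0,0]],[0,[0,0,0.002],[0,0,0]],[0,[0,0,0.001],[0,0,0]],[0,[0,0,0.001],[0,0,0]],[0,[0,0,0.001],[0,0,0]]]}}

```text
time_s: 13.45
eef_pos: [0.5233, 0.0553, 0.2061]
eef_rot: [0.698, -0.698, -0.112, 0.113]
wrist_force: [-1.7, -2.6, 1.0]
opening: -0.007
```

Request:
{"method": "move_arm", "body": {"moves": [[0,[0,0,0.001],[0,0,0]],[0,[0,0,0.001],[0,0,0]],[0,[0,0,0.001],[0,0,0]]]}}

```text
time_s: 13.7
eef_pos: [0.5224, 0.0582, 0.2062]
eef_rot: [0.698, -0.698, -0.112, 0.113]
wrist_force: [-0.4, -2.5, -0.7]
opening: -0.003
```

Request:
{"method": "move_arm", "body": {"moves": [[0,[0,0,0.001],[0,0,0]],[0,[0,0,0.001],[0,0,0]]]}}

```text
time_s: 13.87
eef_pos: [0.522, 0.0593, 0.2063]
eef_rot: [-0.697, 0.699, 0.113, -0.113]
wrist_force: [1.0, -11.6, -2.8]
opening: 0.0
```

Request:
{"method": "move_arm", "body": {"moves": [[0,[0,0,0.001],[0,0,0]],[0,[0,0,0],[0,0,0]],[0,[0,0,0],[0,0,0]]]}}

```text
time_s: 14.12
eef_pos: [0.522, 0.0595, 0.2063]
eef_rot: [-0.697, 0.699, 0.113, -0.113]
wrist_force: [0.3, -12.3, -4.1]
opening: -0.001
```

Request:
{"method": "move_arm", "body": {"moves": [[0,[0,0,-0.004],[0,0,0]],[0,[0,0,-0.01],[0,0,0]],[0,[0,0,-0.02],[0,0,0]],[0,[0,-0.03,0],[0,0,0]],[0,[0,-0.04,0],[0,0,0]],[0,[0,-0.04,0],[0,0,0]],[0,[0,-0.04,0],[0,0,0]],[0,[0,0,0],[0,0,0]]]}}

```text
time_s: 14.78
eef_pos: [0.5351, 0.0283, 0.3655]
eef_rot: [-0.697, 0.699, 0.118, -0.108]
wrist_force: [1.7, -0.6, 0.2]
opening: 0.003
```

Run:
```python
from m import *
c=camera("wrist");o=get_obs();save(c,"w7.png")
p=o["eef_pos"];print(o["time_s"],p.round(4),o["wrist_force"].round(1))
t=camera("top");s=camera("side")
for n,cc,a in(("top",t,(278,237)),("side",s,(333,235))):
    m,ce,st=comp(yel(*hsv(cc)),a,15);print(n,ce)
m,ce,st=comp(yel(*hsv(c)),(320,150),200);print("wrist pad",ce,onz(c,[ce],.16))
```

```text
14.8333 [0.5342 0.0284 0.3619] [ 0.4 -0.5 -0.9]
top [277.23595506 236.40449438]
side [332.95092025 234.42944785]Traceback (most recent call last):
  File "<stdin>", line 7, in <module>
  File "m.py", line 5, in comp
    i=max(k,key=lambda i:s[i,4]); return l==i,ce[i],s[i]
ValueError: max() iterable argument is empty
```

View pics/w7.png

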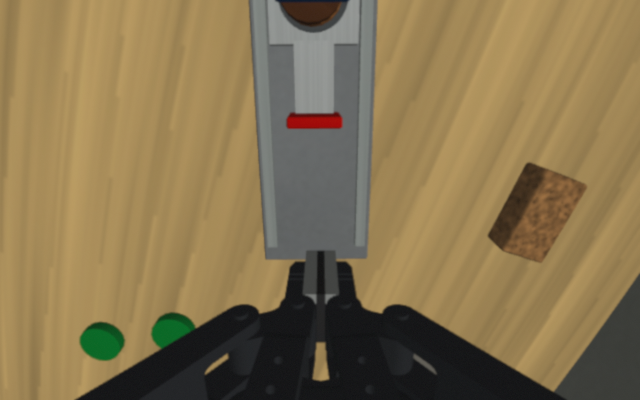

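Plate is in: tab now at (314,120), the walnut edge showing under the head at (312,8). Move over the pad.

Request:
{"method": "move_arm", "body": {"moves": [[0,[-0.0019,0,0.037],[0,0,0]],[0,[0,0,0.037],[0,0,0]],[0,[0,0,0.038],[0,0,0]],[0,[0,0,0.038],[0,0,0]],[0,[0,0,0],[0,0,0]],[0,[0,0,0],[0,0,0]],[0,[0,0,0],[0,0,0]]]}}

```text
time_s: 15.52
eef_pos: [0.4829, 0.1704, 0.3548]
eef_rot: [-0.698, 0.698, 0.112, -0.114]
wrist_force: [0.9, -0.6, -0.3]
opening: -0.002
```

Run:
```python
from m import *
c=camera("wrist");o=get_obs();save(c,"w8.png")
p=o["eef_pos"];print(o["time_s"],p.round(4),o["wrist_force"].round(1))
w=cv2.imread("pics/w7.png")[...,::-1]
t=camera("top");m,ce,s=comp(red(*hsv(t)),(315,225),14);print("tab top",ce,onz(t,[ce],.05),"expect",np.array([.5264,.0471])+.03*np.array([-.32,.9475]))
m,ce,s=comp(yel(*hsv(c)),(320,230),150);P=onz(c,np.argwhere(m)[:,::-1],.165)
print("pad",ce,s,onz(c,[ce],.165), cv2.minEnclosingCircle(P[:,:2].astype(np.float32)),np.median(c["z_map"][m]))
```

```text
15.5667 [0.4833 0.1699 0.3551] [ 0.9 -0.2  0.8]
tab top [315.17391304 227.30434783] [[0.51729831 0.07443735 0.05      ]] expect [0.5168   0.075525]
pad [329.27183272 239.44895449] [ 300  220   56   43 1626] [[0.48399222 0.17749577 0.165     ]] ((0.484074205160141, 0.17412133514881134), 0.014964310452342033) 0.18515992
```

View pics/w8.png

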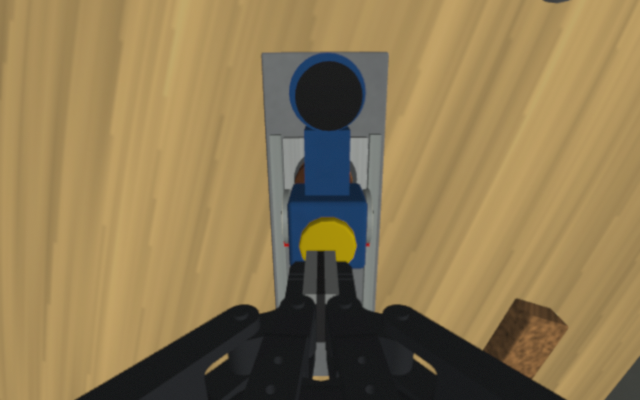

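Pad at (329,240), fingertips directly over it, about 2 mm to the left. Correct and press down slowly.

Request:
{"method": "move_arm", "body": {"moves": [[0,[0.0017,0.003,0],[0,0,0]],[0,[0,0.003,0],[0,0,0]],[0,[0,0.003,0],[0,0,0]],[0,[0,0.003,0],[0,0,0]],[0,[0,0.003,0],[0,0,0]],[0,[0,0.003,0],[0,0,0]],[0,[0,0.003,0],[0,0,0]],[0,[0,0.003,0],[0,0,0]]]}}

```text
time_s: 16.28
eef_pos: [0.4848, 0.1711, 0.332]
eef_rot: [0.698, -0.698, -0.113, 0.113]
wrist_force: [-0.7, -0.1, 0.3]
opening: -0.001
```

Request:
{"method": "move_arm", "body": {"moves": [[0,[0,0.003,0],[0,0,0]],[0,[0,0.003,0],[0,0,0]],[0,[0,0.003,0],[0,0,0]],[0,[0,0.003,0],[0,0,0]],[0,[0,0.003,0],[0,0,0]],[0,[0,0.003,0],[0,0,0]],[0,[0,0.003,0],[0,0,0]],[0,[0,0.003,0],[0,0,0]]]}}

```text
time_s: 16.95
eef_pos: [0.4848, 0.1711, 0.3081]
eef_rot: [0.698, -0.698, -0.113, 0.113]
wrist_force: [-2.9, 0.3, 5.3]
opening: -0.001
```

Request:
{"method": "move_arm", "body": {"moves": [[0,[0,0.003,0],[0,0,0]],[0,[0,0.003,0],[0,0,0]],[0,[0,0.003,0],[0,0,0]],[0,[0,0.002,0],[0,0,0]],[0,[0,0.001,0],[0,0,0]],[0,[0,0.001,0],[0,0,0]],[0,[0,0,0],[0,0,0]]]}}

```text
time_s: 17.53
eef_pos: [0.4848, 0.1711, 0.2951]
eef_rot: [0.698, -0.698, -0.113, 0.113]
wrist_force: [-1.7, 0.0, 5.0]
opening: 0.0
```

Request:
{"method": "move_arm", "body": {"moves": [[0,[0,0.002,0],[0,0,0]],[0,[0,0.002,0],[0,0,0]],[0,[0,0.001,0],[0,0,0]],[0,[0,0.001,0],[0,0,0]]]}}

```text
time_s: 17.87
eef_pos: [0.4849, 0.1711, 0.2893]
eef_rot: [0.698, -0.698, -0.113, 0.113]
wrist_force: [-3.3, -0.5, 7.6]
opening: -0.001
```

Request:
{"method": "move_arm", "body": {"moves": [[0,[0,0.001,0],[0,0,0]],[0,[0,0.001,0],[0,0,0]]]}}

```text
time_s: 18.03
eef_pos: [0.4849, 0.1712, 0.2874]
eef_rot: [0.698, -0.698, -0.113, 0.113]
wrist_force: [-3.8, 0.6, 12.8]
opening: 0.001
```

Request:
{"method": "move_arm", "body": {"moves": [[0,[0,0.001,0],[0,0,0]]]}}

```text
time_s: 18.12
eef_pos: [0.485, 0.1712, 0.2873]
eef_rot: [-0.698, 0.698, 0.113, -0.113]
wrist_force: [-8.6, -0.6, 23.2]
opening: 0.0
```

On the stop (z no longer falls, force 23 N, height matches 0.114). Retreat and look.

Request:
{"method": "move_arm", "body": {"moves": [[0,[0,0,0],[0,0,0]],[0,[0,-0.003,0],[0,0,0]],[0,[0,-0.02,0],[0,0,0]],[0,[0,-0.035,0],[0,0,0]],[0,[0,-0.035,0],[0,0,0]],[0,[0,-0.03,-0.01],[0,0,0]],[0,[0,0,-0.04],[0,0,0]],[0,[0,0,-0.04],[0,0,0]]]}}

```text
time_s: 18.78
eef_pos: [0.5138, 0.0859, 0.4116]
eef_rot: [-0.697, 0.698, 0.116, -0.112]
wrist_force: [1.3, 0.1, -0.8]
opening: 0.001
```

Request:
{"method": "move_arm", "body": {"moves": [[0,[0,0,-0.04],[0,0,0]],[0,[0,0,-0.04],[0,0,0]],[0,[0,0,-0.04],[0,0,0]],[0,[0,0,-0.04],[0,0,0]],[0,[0,0,0],[0,0,0]],[0,[0,0,0],[0,0,0]]]}}

```text
time_s: 19.28
eef_pos: [0.5638, -0.0685, 0.4081]
eef_rot: [0.698, -0.698, -0.111, 0.112]
wrist_force: [-0.5, 0.8, -0.8]
opening: 0.001
```

Run:
```python
from m import *
import pickle
t=camera("top");s=camera("side");o=get_obs();print(o["time_s"],o["eef_pos"].round(3),o["wrist_force"].round(1))
R=[]
for n,cc,a in(("top",t,(283,240)),("side",s,(333,240))):
    m,ce,st=comp(yel(*hsv(cc)),a,25);print(n,ce,onz(cc,[ce],.114));R.append(ray(cc,[ce]))
A=np.zeros((3,3));B=np.zeros(3)
for q,d in R:
    d=d[0]/np.linalg.norm(d[0]);M=np.eye(3)-np.outer(d,d);A+=M;B+=M@q
print("pad tri",np.linalg.solve(A,B).round(4),"(earlier tri bias ~-.002..-.007)")
m,ce,_=comp(red(*hsv(t)),(315,225),14);print("tab top",ce,onz(t,[ce],.05))
c0=pickle.load(open("c0.pkl","rb"))["top"]["pixels"].astype(int)
d=(abs(t["pixels"].astype(int)-c0).max(2)>50);d[300:]=0;n,l,st,ce=cv2.connectedComponentsWithStats(d.astype(np.uint8));print("changed",[(ce[i].round(),st[i,4]) for i in range(1,n) if st[i,4]>12])
a=cv2.resize(s["pixels"][100:320,220:440,::-1],None,fx=2.7,fy=2.7,interpolation=2);cv2.imwrite("pics/fin.png",a)
```

```text
19.3833 [ 0.563 -0.066  0.408] [ 0.2  0.4 -0.3]
top [278.85542169 237.55421687] [[0.48663252 0.16971198 0.114     ]]
side [332.36879433 245.46808511] [[0.48622441 0.17190386 0.114     ]]
pad tri [0.4867 0.17   0.1108] (earlier tri bias ~-.002..-.007)
tab top [315.04545455 227.        ] [[0.51815986 0.07477312 0.05      ]]
changed [(array([379., 224.]), np.int32(9714)), (array([358., 212.]), np.int32(58)), (array([344., 219.]), np.int32(198)), (array([323., 225.]), np.int32(308)), (array([292., 236.]), np.int32(420)), (array([282., 240.]), np.int32(25)), (array([289., 238.]), np.int32(13)), (array([449., 252.]), np.int32(257))]
```

View pics/fin.png

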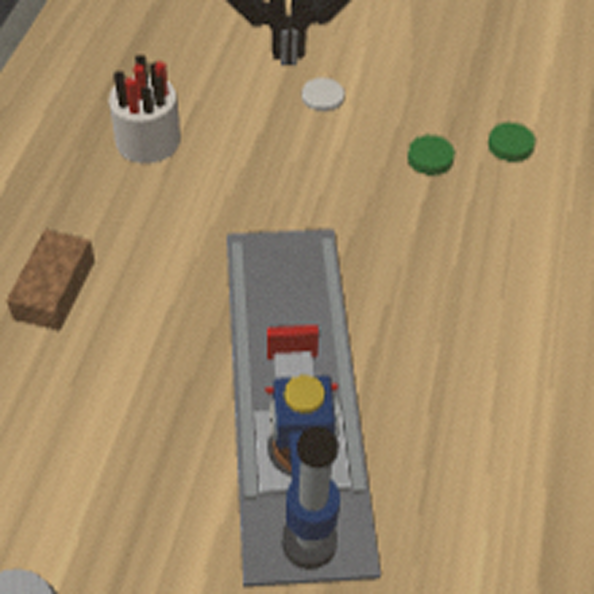

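The final crop shows the head down (pad at (303,393), triangulated height about 0.111 m), the plate in (tab at (293,342)), the disc stack under the foot, bystanders unmoved and the arm clear.

```bash
python3 -c "
from bench import *
print(hand_in())"
```

```text
the job is handed in; nothing more can be done
None
```

I laid the walnut disc on the brown disc, pushed the plate in by its red tab, pressed the gauge head down, and handed the job in at about 19.4 s.

- **Disc:** it was laid with light contact (10 N peak). The wrist camera put it about 1.5 mm off the brown disc's centre.
- **Plate:** it is against its stop. The push met 12 N at the expected place, and the top camera put the tab about 1–2 mm from where it should be.
- **Head:** it is down on its stop. The fingertips stopped about 114 mm above the bench at 23 N. Triangulating the pad gave 111 mm, about 3 mm lower, but the same method also read the discs several mm low.
- **Bystanders:** the white disc, marker cup, cork block and green discs look unmoved in the last picture. The top-camera comparison showed no change at the spray can.
- **Not checked:** I did not measure the red flag's 16 mm reading. I only saw that the disc stack is under the foot.

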